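# Stow the micromanipulator driver in the push-latch case

## Robot

A 6-joint arm with a two-finger parallel gripper is mounted at the origin on the work surface. World frame = base frame: x ahead of the robot, y to its left, z up, the work surface at z = 0. Lengths are in m, angles in rad, forces in N, time in s.
With the tool pointing down it reaches from about 0.325 to 1 m from the base axis. Payload 5.1 kg.
Tool frame: the origin (TCP) lies at the very end of the fingers, on their centre line; the grasp point (between the pads) lies behind it (arm.tcp_to_grasp is the z of the grasp point in the tool frame, in m); z points along the fingers, y is the line along which they close (so a half turn about z gives the same grasp; the last joint's range is limited). The gripper opens to 85 mm and grips with 20 to 120 N. Pads are 22 mm wide; open, the fingers measure 114 mm over their backs; the gripper's body (76 mm by 85 mm) begins 54 mm behind the grasp point. The pads swing forward as they close: fully open they stand 13 mm farther back than shut.
Start: joints at [-1.396, 0.124, 1.65, -0, 1.367, -0.083], TCP at [0.166, -0.629, 0.21] pointing down, gripper open.
Joint ranges: [-2.61, 2.61], [-1.02, 2.33], [0.03, 2.71], [-1.35, 4.49], [0.32, 2.68], [-2.91, 2.91]. Speed limits (rad/s): [2.57, 2.57, 3.14, 3.14, 3.14, 3.14].

## Interface

Orientations are given as [roll, pitch, yaw] about the fixed x, y, z axes, in that order (R = Rz(yaw) Ry(pitch) Rx(roll)).
In Python, from cell import readout, read_camera, camera_params, workorder, arm gives the robot as it stands. The module is installed in compiled form; this text tells all that it offers.
- The arm moves only by the tool move_arm, never from a script. Its argument "series" is a list of rows, each a list of 3 entries, a list of its own where there are three numbers: the gripper's target within -1 to 1 (shut at 1, half-way at 0, fully open at -1), then the shift along the tool's x, y, z in m, then the turn about the tool's z in degrees. In form: [[claw, [tx, ty, tz], turn], ...]. A call has exactly 5 rows; each row is the pose to reach, as a shift and turn from the pose commanded when the call began, along the tool's axes at that moment; what a row does not reach only later rows make up. A row lasts 1/8 s, in which the tool goes at most 62.5 mm and 10.7 degrees, less where a joint would pass 70% of its speed; a pose out of reach is approached as far as the arm can. A call with a gripper value outside its range is refused whole. The fingers move at their own pace and stop on an object; "squeeze" is the grip in N (left out, the last holds). Time passes only in rows, so rows that repeat a pose let the fingers close, or fill a call up. It gives the time, the measured TCP pose, the force, the opening and the grip force at its end, in the units of the state.
- readout.read_state(): the state, without advancing time (a new reading comes with each control period).
- read_camera(name): name is "scene" or "top"; returns the picture (420x560x3 uint8, blue, green, red); there is no depth.
- camera_params(name): a dict with "K" (3x3 intrinsics, pixels), "pose" (4x4, takes a point from camera to world coordinates). Camera axes: x right, y down, z forward; pixel columns grow to the right and rows downward; lengths in m; the calibration is good to about 2 mm. A picture is of the moment at which its call begins. camera_params takes no time and is no camera call.
- workorder.close_job(): hands the job in; it is judged then, once.
The state is a dict: "t": time; "joints": joint angles; "qd": joint speeds; "joint_torque": joint torques, N m; "tool_pos": TCP position; "orientation": TCP orientation; "force": force on the tool from outside, world axes, zero at the start; "torque": the same for the moment, N m; "opening": finger opening in m; "gripper_force": force on a finger pad.
Only numpy, scipy, OpenCV 4.12 (cv2) and the standard library are available. Lean on these libraries where they do the work, as an engineer would, in place of code of your own. Each camera call takes 0.05 s, during which the arm holds its last target. There are 200 camera calls.

## Task

Press the round latch button on the low white case so that its hidden drawer springs out, then pull the driver with the long straight square handle out of the tool block, lay it flat on the steel-topped warming plate and let go to change your grip. Take it again, lay it flat in the drawer with its thin shaft in the slot of the slotted rest, let go, and push the drawer home until the latch catches and it stays shut. Leave the other two drivers and everything else on the bench where they are.

Things in the scene. Friction and masses are not known exactly. Their poses are not given: they have to be found in the camera images.
- case: Low white case fixed to the bench, 110 x 198 x 62 mm (x, y, z), origin at the centre of its underside; its x points from its front to its back. Its whole front is a flush drawer panel without a handle; the drawer comes out along -x, towards the robot.
- latch_top (a point): Centre of the top of the latch button (moves with it): aluminium, 24 mm across, in a grey collar 34 mm across on the case's top, 29 mm behind the case's middle; 72 mm above the bench, 6 mm above the collar. It goes straight down 7 mm against a spring (2 N at first, 5 N fully down), frees the drawer after about 5 mm and comes up by itself.
- latch (a joint): Travel of the latch button in m: 0 up, 0.007 fully down.
- drawer (a joint): Drawer travel in m: 0 shut, flush and latched; 0.085 fully out; gives to -0.003. Freed, a spring drives it out within about a second and holds it out (3 N at shut, 1 N at fully out). Pushed home flush or to its stop (10 to 14 N in the last 15 mm, where it meets the latch) it latches, and then rests within 2 mm of 0.
- drawer_well (a point): Centre of the drawer's inner floor, moving with it; axes as the case's (x to the back, y to the left seen from the robot, z up). Well 80 mm (x) by 170 mm (y), floor 12 mm above the bench, side and back walls 4 mm thick and 26 mm high, front panel 41 mm above the floor. The driver lies along y, handle on the +y side, handle's centre best at y = +33 mm (15 mm play either way).
- drawer_slot (a point): The slot of the slotted rest in the drawer, at floor level, moving with it; axes as the case's, at x = 0, y = -50 mm of the well. The rest is a wall across the well, 8 mm thick (y) and 26 mm high, with an open-topped slot 16 mm wide (x) down to the floor: it takes the driver's shaft, not its handle. The tip must pass through it.
- drawer_front (a point): Centre of the outer face of the drawer's front panel (182 mm wide, 46 mm high, its lower edge 7 mm above the bench), moving with the drawer; axes as the case's. Push here along +x to shut.
- holder: Aluminium tool block fixed to the bench, 60 x 190 x 75 mm (x, y, z), origin at the centre of its underside. Three drivers hang in its three upright 12 mm square bores, in a row along its y, 62 mm apart; which driver hangs in which bore varies.
- driver_handle (a point): Centre of the handle of the driver to stow. Handle: straight black square bar 18 x 18 x 75 mm, flat-ended; then a round steel shaft 6 mm thick, 65 mm long. z runs from the tip to the handle's free end; x and y are square to the flats. At the start it hangs upright, its shoulder on the block, this point 112 mm above the bench, and lifts straight out. Laid down it rests on a flat of the handle.
- driver: The same driver, 50 to 95 g; origin on its axis at the shoulder, where the handle meets the shaft; axes as for driver_handle. It balances in the handle, about 10 mm from the handle's centre towards the shaft.
- driver_tip (a point): Tip of the driver's shaft, 102.5 mm from the handle's centre.
- plate_top (a point): Centre of the flat steel top of the slide-warming plate, a white slab fixed to the bench, 190 x 130 mm (x, y), its top 30 mm above the bench.
- jar: Amber jar 44 mm across, 65 mm tall. Origin at the centre of its underside. To be left alone.
- beaker: Glass beaker 56 mm across, 60 mm tall, standing in front of the tool block. Origin at the centre of its underside. To be left alone.
- dishes: Stack of two clear dishes, 54 mm across, 26 mm tall, on the lid of the case beside the latch. Origin at the centre of its underside. To be left alone.
- tip_rack: Box of pipette tips 50 x 75 x 46 mm behind the tool block. Origin at the centre of its underside. To be left alone.
- pipette_box: Flat clear box 45 x 100 x 20 mm behind the case. Origin at the centre of its underside. To be left alone.
- ball_driver: Bystander driver hanging in the tool block: head a ball 26 mm across, its top 43 mm above the block. Origin on its axis at the shoulder, level with the top of the block. To be left alone.
- tee_driver: Bystander driver hanging in the tool block: head a cross-bar 50 mm long, its top 42 mm above the block. Origin on its axis at the shoulder, level with the top of the block. To be left alone.
Not all that is in view belongs to the job. Leave any yellow look-alike of the driver alone. Leave any purple look-alike of the case alone.

How it is judged:
By the outcome, as a careful person would: the job done as asked, in the order asked, and still so for the second after the job is handed in, with the robot touching nothing.
It also fails if it takes over 72 s, if anything falls off the work surface, if the arm or the gripper's body presses on something with over 40 N, if the wrist force passes 120 N, or if a joint passes its speed limit or range.

## Working session

There is one attempt and no reset: what is moved stays moved. The work goes in short steps, Python scripts to look and compute and a tool call to move; the robot and the scene stay as the last step left them, time stands still between calls to the robot, and variables do not carry over. Pictures are saved under pics/ and viewed, at most 10 in all, crops included, and the job is handed in when it is done.

Besides the shell and the picture viewer there is one more tool, called after "Call:" by a JSON object that holds its "method" and its "body". move_arm: Moves the arm, as the interface text tells. Its arguments: {"type":"object","properties":{"series":{"type":"array"},"squeeze":{"type":"number"}},"required":["series"]}

```bash
mkdir -p pics
python3 - <<'E'
from cell import readout, read_camera, camera_params, arm
import cv2
print(readout.read_state()); print(arm.tcp_to_grasp,[a for a in dir(arm) if a[0]!='_'])
for n in("scene","top"):
    cv2.imwrite(f"pics/{n}0.png",read_camera(n)); p=camera_params(n); print(p["K"],p["pose"])
E
```

```text
{'t': 0.0, 'joints': array([-1.39556372e+00,  1.24496423e-01,  1.65165754e+00, -4.72714261e-06,
        1.36748274e+00, -8.25709553e-02]), 'qd': array([ 0.00136186,  0.00053956, -0.00077003, -0.00011378, -0.00024823,
       -0.00158688]), 'joint_torque': array([-6.44487482e-04, -4.23617041e+01, -3.65448475e+01, -1.46132629e-04,
        6.96177522e-03, -1.19524478e-05]), 'tool_pos': array([ 0.16559875, -0.6278875 ,  0.2089684 ]), 'orientation': array([-3.13955518e+00, -1.63975714e-04,  2.57804358e-01]), 'force': array([ 0.28729881, -1.02854241, -0.25854745]), 'torque': array([-0.02374226, -0.02982098, -0.0440429 ]), 'gripper_force': 0.0, 'opening': 0.08553801469828018}
-0.0187 ['MotionError', 'tcp_to_grasp']
[[397.91715882   0.         278.79491221]
 [  0.         397.91715882 211.4370493 ]
 [  0.           0.           1.        ]] [[-0.72100411  0.53295875 -0.44284088  1.02855455]
 [ 0.69290454  0.56009204 -0.45407071  0.43027306]
 [ 0.00603069 -0.6342333  -0.7731182   0.92211849]
 [ 0.          0.          0.          1.        ]]
[[469.04020395   0.         277.3395078 ]
 [  0.         469.04020395 203.31428987]
 [  0.           0.           1.        ]] [[-0.0053999  -0.99777879  0.06639531  0.4657926 ]
 [-0.99996115  0.00585041  0.00659265 -0.06569413]
 [-0.00696645 -0.06635713 -0.99777162  1.33091371]
 [ 0.          0.          0.          1.        ]]
```

View pics/scene0.png

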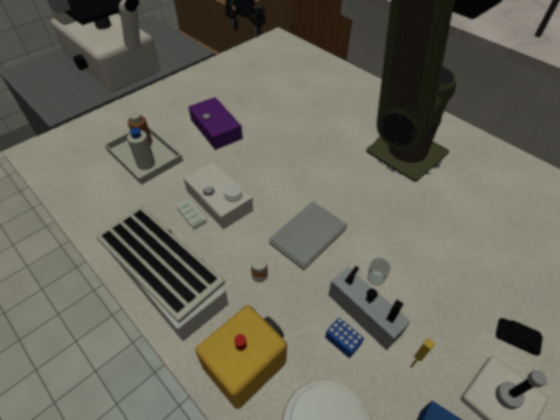

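View pics/top0.png

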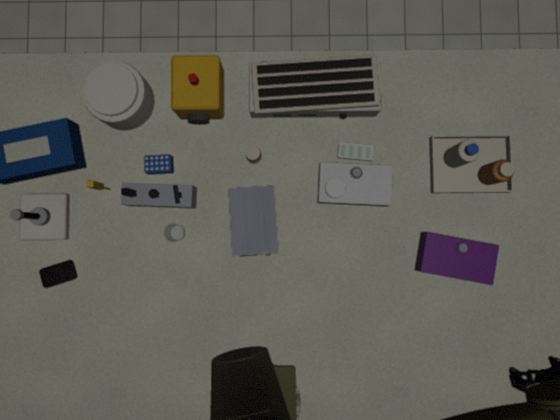

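Scene: white case at top-view (355,184), plate (253,220), tool block (158,195) with drivers at (128,192), (154,194), (178,194). I'll enlarge and brighten this region.

```bash
cat > h.py <<'E'
import numpy as np, cv2
from cell import readout, read_camera, camera_params
def ray(name,u,v,z):
    p=camera_params(name); d=p["pose"][:3,:3]@np.linalg.solve(p["K"],[u,v,1.]); o=p["pose"][:3,3]
    return (o+d*(z-o[2])/d[2])
def proj(name,X):
    p=camera_params(name); T=np.linalg.inv(p["pose"]); c=p["K"]@(T[:3,:3]@np.array(X)+T[:3,3]); return c[:2]/c[2]
def crop(img,x0,y0,x1,y1,s,out=None):
    c=cv2.resize(img[y0:y1,x0:x1],None,fx=s,fy=s,interpolation=cv2.INTER_CUBIC)
    c=np.clip(255*(c/255.)**.6*1.1,0,255).astype('uint8')
    if out: cv2.imwrite(out,c)
    return c
E
python3 - <<'E'
from h import *
t=cv2.imread("pics/top0.png"); s=cv2.imread("pics/scene0.png")
a=crop(t,115,140,315,265,4); 
cv2.imwrite("pics/c1.png",a)
b=crop(t,310,130,400,220,4.4); c=crop(s,325,240,415,350,3.6)
H=max(b.shape[0],c.shape[0]); o=np.zeros((H,b.shape[1]+c.shape[1],3),'uint8'); o[:b.shape[0],:b.shape[1]]=b; o[:c.shape[0],b.shape[1]:]=c
cv2.imwrite("pics/c2.png",o); print(o.shape,b.shape)
E
```

```text
(396, 720, 3) (396, 396, 3)
```

View pics/c1.png

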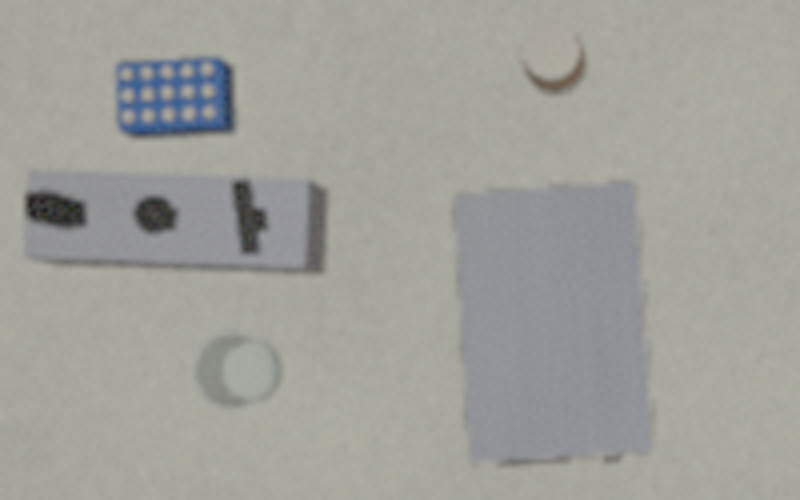

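View pics/c2.png

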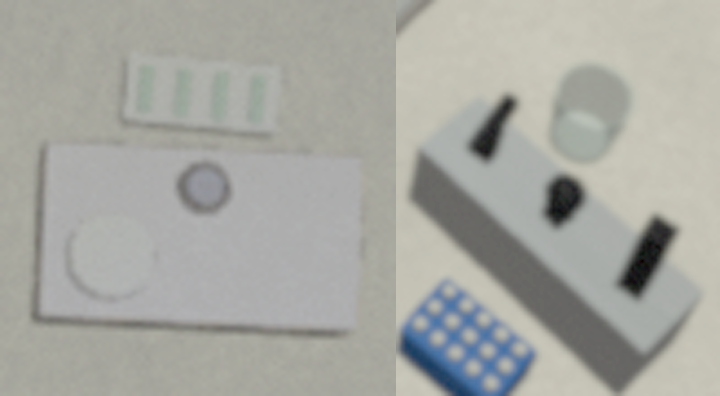

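Tool block with three drivers: square handle at left end, c1 (27–85, 190–228); ball in middle, tee right; plate corners c1 (455,193),(637,182),(652,452),(470,462). Case with latch at c2 (204,187), dishes at (113,255).

```bash
cat > fit.py <<'E'
from h import *
def rect(pts,z,lx,ly):
    # pts order: (+x+y),(+x-y),(-x-y),(-x+y)
    P=np.array([ray("top",u,v,z)[:2] for u,v in pts]); M=np.array([[lx,ly],[lx,-ly],[-lx,-ly],[-lx,ly]])/2
    c=P.mean(0); Q=P-c; yaw=np.arctan2((M[:,0]*Q[:,1]-M[:,1]*Q[:,0]).sum(),(M*Q).sum())
    R=np.array([[np.cos(yaw),-np.sin(yaw)],[np.sin(yaw),np.cos(yaw)]])
    print(c.round(4),"yaw",np.degrees(yaw).round(2),"res mm",((Q-M@R.T)*1000).round(1).tolist()); return c,yaw
c1=lambda L:[(115+(x+.5)/4-.5,140+(y+.5)/4-.5) for x,y in L]
c2=lambda L:[(310+(x+.5)/4.4-.5,130+(y+.5)/4.4-.5) for x,y in L]
print("holder");h,hy=rect(c1([(26,170),(310,180),(308,269),(26,260)]),.075,.06,.19)
print("plate");rect(c1([(454,192),(637,182),(652,453),(469,463)]),.03,.19,.13)
print("case");c,cy=rect(c2([(47,143),(362,158),(355,330),(38,318)]),.062,.11,.198)
print("latch",ray("top",*c2([(204,186)])[0],.07), c+np.array([np.cos(cy),np.sin(cy)])*.029)
print("dish",ray("top",*c2([(113,255)])[0],.088))
print("jar",ray("top",*c1([(555,58)])[0],.065),"beaker",ray("top",*c1([(251,370)])[0],.06))
y=np.array([-np.sin(hy),np.cos(hy)])
for k in(1,0,-1):
    q=h+y*.062*k; print(k,q,"base px",(proj("top",[*q,.075])-[115,140])*4,"top px",(proj("top",[*q,.15])-[115,140])*4,"scene base/top",(proj("scene",[*q,.075])-[325,240])*3.6+[396,0],(proj("scene",[*q,.15])-[325,240])*3.6+[396,0])
E
python3 fit.py
```

```text
holder
[0.5749 0.2678] yaw -2.06 res mm [[0.8, 2.1], [-0.3, 0.1], [-0.4, -1.1], [-0.1, -1.1]]
plate
[0.5061 0.0111] yaw 2.98 res mm [[-0.6, -1.0], [-1.2, 1.2], [0.6, 1.6], [1.2, -1.8]]
case
[ 0.603  -0.2689] yaw -2.99 res mm [[-1.0, -2.0], [-1.3, 1.1], [2.0, 2.0], [0.2, -1.0]]
latch [ 0.63359339 -0.27039538  0.07      ] [ 0.6319431 -0.2704599]
dish [ 0.589565   -0.21184159  0.088     ]
jar [0.68474645 0.00724738 0.065     ] beaker [0.47374283 0.21389364 0.06      ]
1 [0.57716093 0.32977977] base px [ 74.06904253 215.42781086] top px [ 37.0149376  205.18772509] scene base/top [628.51883997 279.63720472] [656.73982208 225.07853664]
0 [0.57493317 0.2678198 ] base px [165.90214632 218.17556584] top px [134.61663655 208.10380565] scene base/top [552.33872457 212.34700288] [574.54878833 155.1346021 ]
-1 [0.57270541 0.20585984] base px [257.816225   220.92574369] top px [232.30982175 211.02261957] scene base/top [480.78663263 149.14475275] [497.67238928  89.71338064]
```

```bash
cat > hfit.py <<'E'
from h import *
from scipy.optimize import minimize
imgs={n:cv2.imread(f"pics/{n}0.png").min(2).astype(float) for n in("top","scene")}
def render(n,X,w,S=8):
    x0,y0,x1,y1=w; q=np.array([proj(n,p) for p in X]); q=((q+.5-[x0,y0])*S*16).astype(np.int32)
    m=np.zeros(((y1-y0)*S,(x1-x0)*S),np.uint8); cv2.fillConvexPoly(m,cv2.convexHull(q),255,shift=4)
    return cv2.GaussianBlur(cv2.resize(m,(x1-x0,y1-y0),interpolation=cv2.INTER_AREA)/255.,(0,0),.6)
def box(x,y,a,z0=.075,z1=.15):
    c,s=np.cos(a),np.sin(a); return [[x+.009*(i*c-j*s),y+.009*(i*s+j*c),z] for i in(1,-1) for j in(1,-1) for z in(z0,z1)]
def win(n,x,y):
    q=np.array([proj(n,p) for p in box(x,y,.4)]); return [*(q.min(0)-5).astype(int),*(q.max(0)+6).astype(int)]
def cost(p,W):
    e=0
    for n in W:
        m=render(n,box(p[0],p[1],p[2]),W[n]); x0,y0,x1,y1=W[n]; I=imgs[n][y0:y1,x0:x1]; sel=I>-1
        if n=="top": sel=np.arange(x0,x1)[None]+0*I> -1
        A=np.c_[m[sel],np.ones(sel.sum())]; r=np.linalg.lstsq(A,I[sel],rcond=None); e+=r[1][0]/((I[sel]-I[sel].mean())**2).sum()
    return e
x,y=.5772,.3298
for names in(("top","scene"),("top",),("scene",)):
    W={n:win(n,x,y) for n in names}; R=[]
    for a in range(-44,46,6):
        r=min((minimize(lambda p:cost([p[0],p[1],np.radians(a)],W),[x+dx,y],method="Nelder-Mead",options=dict(initial_simplex=[[x+dx,y],[x+dx+.004,y],[x+dx,y+.004]],maxiter=40)) for dx in(0,)),key=lambda r:r.fun)
        R.append((round(r.fun,4),a,*r.x.round(4)))
    print(names,sorted(R)[:5],"worst",max(R)[:2])
E
python3 hfit.py
```

```text
Traceback (most recent call last):
  File "hfit.py", line 23, in <module>
    r=min((minimize(lambda p:cost([p[0],p[1],np.radians(a)],W),[x+dx,y],method="Nelder-Mead",options=dict(initial_simplex=[[x+dx,y],[x+dx+.004,y],[x+dx,y+.004]],maxiter=40)) for dx in(0,)),key=lambda r:r.fun)
  File "hfit.py", line 23, in <genexpr>
    r=min((minimize(lambda p:cost([p[0],p[1],np.radians(a)],W),[x+dx,y],method="Nelder-Mead",options=dict(initial_simplex=[[x+dx,y],[x+dx+.004,y],[x+dx,y+.004]],maxiter=40)) for dx in(0,)),key=lambda r:r.fun)
           ~~~~~~~~^^^^^^^^^^^^^^^^^^^^^^^^^^^^^^^^^^^^^^^^^^^^^^^^^^^^^^^^^^^^^^^^^^^^^^^^^^^^^^^^^^^^^^^^^^^^^^^^^^^^^^^^^^^^^^^^^^^^^^^^^^^^^^^^^^^^^^^^^^^^^^^^^^^^^^^^^^
  File "hfit.py", line 23, in <lambda>
    r=min((minimize(lambda p:cost([p[0],p[1],np.radians(a)],W),[x+dx,y],method="Nelder-Mead",options=dict(initial_simplex=[[x+dx,y],[x+dx+.004,y],[x+dx,y+.004]],maxiter=40)) for dx in(0,)),key=lambda r:r.fun)
                             ~~~~^^^^^^^^^^^^^^^^^^^^^^^^^^^^^
  File "hfit.py", line 15, in cost
    m=render(n,box(p[0],p[1],p[2]),W[n]); x0,y0,x1,y1=W[n]; I=imgs[n][y0:y1,x0:x1]; sel=I>-1
  File "hfit.py", line 5, in render
    x0,y0,x1,y1=w; q=np.array([proj(n,p) for p in X]); q=((q+.5-[x0,y0])*S*16).astype(np.int32)
                               ~~~~^^^^^
  File "h.py", line 7, in proj
    p=camera_params(name); T=np.linalg.inv(p["pose"]); c=p["K"]@(T[:3,:3]@np.array(X)+T[:3,3]); return c[:2]/c[2]
ValueError: time passes only in moves, steps and waits
```

```bash
sed -i 's/^from cell import.*/from functools import lru_cache\nfrom cell import readout, read_camera, camera_params as _cp\n@lru_cache(None)\ndef camera_params(n): return _cp(n)/' h.py; python3 hfit.py; python3 -c "
from h import *;print(readout.read_state()['t'])"
```

```text
('top', 'scene') [(np.float64(0.2041), 10, np.float64(0.5788), np.float64(0.3317)), (np.float64(0.2097), 4, np.float64(0.5786), np.float64(0.3317)), (np.float64(0.2201), 16, np.float64(0.5785), np.float64(0.3313)), (np.float64(0.2351), -2, np.float64(0.5786), np.float64(0.3316)), (np.float64(0.2571), 22, np.float64(0.579), np.float64(0.3314))] worst (np.float64(0.3746), -44)
('top',) [(np.float64(0.0746), -2, np.float64(0.5786), np.float64(0.3303)), (np.float64(0.0782), 4, np.float64(0.5785), np.float64(0.3302)), (np.float64(0.0818), -8, np.float64(0.5786), np.float64(0.3304)), (np.float64(0.0894), 10, np.float64(0.5786), np.float64(0.3302)), (np.float64(0.103), 16, np.float64(0.5786), np.float64(0.3305))] worst (np.float64(0.1278), 40)
('scene',) [(np.float64(0.0956), 10, np.float64(0.5783), np.float64(0.3322)), (np.float64(0.1024), 16, np.float64(0.5786), np.float64(0.332)), (np.float64(0.114), 4, np.float64(0.5787), np.float64(0.332)), (np.float64(0.1311), 22, np.float64(0.5787), np.float64(0.332)), (np.float64(0.1444), -2, np.float64(0.5787), np.float64(0.3321))] worst (np.float64(0.2501), -32)
0.1
```

```bash
cat > mv.py <<'E'
# usage: mv.py x y z yawdeg ; prints shift in tool axes (mm) and turn from measured pose
import sys; from h import *; from scipy.spatial.transform import Rotation as R
s=readout.read_state(); T=R.from_euler("xyz",s["orientation"])
x,y,z,w=map(float,sys.argv[1:5]); d=T.inv().apply(np.array([x,y,z])-s["tool_pos"])
yaw=np.degrees(s["orientation"][2]); print("shift mm",(d*1e3).round(1),"turn",round(-((w-yaw+180)%360-180),1),"yaw",yaw.round(2),"pos",s["tool_pos"].round(4),"t",round(s["t"],2),"F",s["force"].round(1))
E
python3 mv.py .633 -.2704 .11 14.77
```

```text
shift mm [ 543.1 -226.4   99.6] turn -0.0 yaw 14.77 pos [ 0.1656 -0.6279  0.2091] t 0.1 F [-0.3  0.4 -0.2]
```

Call:
{"method": "move_arm", "body": {"series": [[1, [0.055, -0.023, 0], 0], [1, [0.11, -0.046, 0], 0], [1, [0.165, -0.069, 0], 0], [1, [0.22, -0.092, 0], 0], [1, [0.275, -0.115, 0], 0]], "squeeze": 20}}

```text
t: 0.72
tool_pos: [0.4034, -0.4456, 0.2097]
orientation: [-3.141, 0.0, 0.258]
force: [0.6, -1.0, 0.2]
opening: 0.0001
gripper_force: 0.0
```

Call:
{"method": "move_arm", "body": {"series": [[1, [0.055, -0.023, 0.02], 0], [1, [0.11, -0.046, 0.04], 0], [1, [0.165, -0.069, 0.07], 0], [1, [0.22, -0.092, 0.1], 0], [1, [0.268, -0.111, 0.11], 0]]}}

```text
t: 1.35
tool_pos: [0.633, -0.2696, 0.0973]
orientation: [-3.139, 0.003, 0.258]
force: [0.3, -1.7, -0.1]
opening: -0.0
gripper_force: 0.0
```

```bash
python3 mv.py .633 -.2704 .066 14.77
```

```text
shift mm [-0.1  0.8 31.3] turn -0.0 yaw 14.76 pos [ 0.633  -0.2696  0.0973] t 1.35 F [ 0.3 -1.7 -0.1]
```

Call:
{"method": "move_arm", "body": {"series": [[1, [0, 0, 0.015], 0], [1, [0, 0, 0.023], 0], [1, [0, 0, 0.027], 0], [1, [0, 0, 0.03], 0], [1, [0, 0, 0.03], 0]]}}

```text
t: 1.98
tool_pos: [0.6328, -0.2723, 0.0706]
orientation: [3.141, -0.0, 0.257]
force: [1.0, 0.7, 0.0]
opening: -0.0003
gripper_force: 0.0
```

Call:
{"method": "move_arm", "body": {"series": [[1, [0, 0, 0.001], 0], [1, [0, 0, 0.002], 0], [1, [0, 0, 0.003], 0], [1, [0, 0, 0.004], 0], [1, [0, 0, 0.004], 0]]}}

```text
t: 2.6
tool_pos: [0.6331, -0.2715, 0.066]
orientation: [-3.141, 0.0, 0.258]
force: [-0.9, 0.8, -0.8]
opening: 0.0003
gripper_force: 0.0
```

Run:
```python
from h import *
t=read_camera("top"); s=read_camera("scene"); cv2.imwrite("pics/top1.png",t); cv2.imwrite("pics/scene1.png",s)
a=crop(t,310,130,400,230,3.9); b=crop(s,160,150,280,253,3.78)
o=np.zeros((390,a.shape[1]+b.shape[1],3),'uint8'); o[:a.shape[0],:a.shape[1]]=a; o[:b.shape[0],a.shape[1]:]=b[:390]
cv2.imwrite("pics/v5.png",o); print(o.shape,a.shape,b.shape); st=readout.read_state(); print(st["force"],st["tool_pos"])
```

```text
(390, 805, 3) (390, 351, 3) (389, 454, 3)
[ 0.1139673  -0.05153694 -1.39537874] [ 0.63311783 -0.27151071  0.06614545]
```

View pics/v5.png

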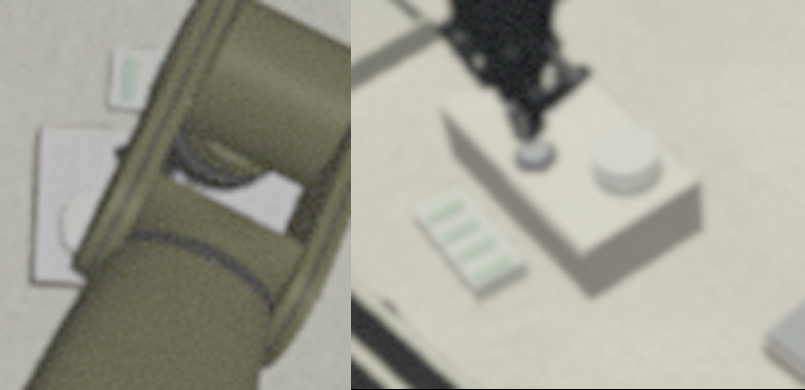

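The drawer isn't out; the fingertip (530,135) still seems just above the button (535,150). Force is nil, so continue down guardedly.

Call:
{"method": "move_arm", "body": {"series": [[1, [0, 0, 0.0005], 0], [1, [0, 0, 0.001], 0], [1, [0, 0, 0.0015], 0], [1, [0, 0, 0.002], 0], [1, [0, 0, 0.002], 0]]}}

```text
t: 3.32
tool_pos: [0.6331, -0.2715, 0.0641]
orientation: [-3.141, 0.0, 0.258]
force: [-0.5, 0.9, -0.8]
opening: 0.0001
gripper_force: 0.0
```

Run:
```python
from h import *
s=readout.read_state(); print(s["force"],s["tool_pos"])
im=cv2.imread("pics/scene0.png")
for n,X in(("tcp",s["tool_pos"]),("latch",[.633,-.2704,.072]),("collar",[.633,-.2704,.066])): 
  p=proj("scene",X); print(n,(p-[160,150])*3.78+[351,0])
I=cv2.imread("pics/scene0.png")[150:253,160:280]; cv2.imwrite("pics/x.png",I)
```

```text
[-0.49092937  0.93109736 -0.80565126] [ 0.63306323 -0.27152086  0.06412375]
tcp [531.88178259 154.65453913]
latch [531.48745382 148.4577507 ]
collar [532.51872977 153.7489466 ]
```

Call:
{"method": "move_arm", "body": {"series": [[1, [0, 0, 0.001], 0], [1, [0, 0, 0.002], 0], [1, [0, 0, 0.003], 0], [1, [0, 0, 0.004], 0], [1, [0, 0, 0.004], 0]]}}

```text
t: 3.95
tool_pos: [0.633, -0.2715, 0.0601]
orientation: [-3.141, 0.0, 0.258]
force: [-0.4, 0.5, 0.6]
opening: -0.0003
gripper_force: 0.0
```

Call:
{"method": "move_arm", "body": {"series": [[1, [0, 0, 0.001], 0], [1, [0, 0, 0.002], 0], [1, [0, 0, 0.003], 0], [1, [0, 0, 0.004], 0], [1, [0, 0, 0.005], 0]]}}

```text
t: 4.58
tool_pos: [0.6331, -0.2715, 0.0551]
orientation: [-3.142, 0.0, 0.258]
force: [-0.4, 0.5, 0.6]
opening: -0.0003
gripper_force: 0.0
```

Run:
```python
from h import *
t=read_camera("top"); s=read_camera("scene"); cv2.imwrite("pics/scene2.png",s)
crop(s,190,150,260,203,10,"pics/v6.png"); st=readout.read_state(); print(st["force"],st["tool_pos"])
print((proj("scene",st["tool_pos"])-[190,150])*10)
```

```text
[0.53404689 0.12593917 0.42490969] [ 0.63302866 -0.2714912   0.05502399]
[182.77932378 430.10005845]
```

View pics/v6.png

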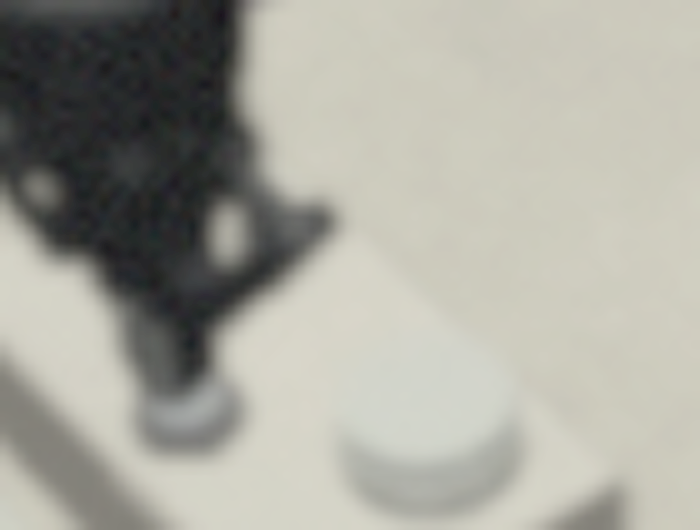

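Tip end at v6 (170,395), just above the button's top (190,410): not pressing yet. Continue.

Call:
{"method": "move_arm", "body": {"series": [[1, [0, 0, 0.001], 0], [1, [0, 0, 0.002], 0], [1, [0, 0, 0.003], 0], [1, [0, 0, 0.004], 0], [1, [0, 0, 0.004], 0]]}}

```text
t: 5.3
tool_pos: [0.6331, -0.2715, 0.0511]
orientation: [-3.141, 0.0, 0.258]
force: [-0.4, -0.1, -0.5]
opening: -0.0001
gripper_force: 0.0
```

Call:
{"method": "move_arm", "body": {"series": [[1, [0, 0, 0.001], 0], [1, [0, 0, 0.002], 0], [1, [0, 0, 0.003], 0], [1, [0, 0, 0.004], 0], [1, [0, 0, 0.004], 0]]}}

```text
t: 5.92
tool_pos: [0.6331, -0.2715, 0.0467]
orientation: [-3.142, -0.0, 0.258]
force: [-0.4, -1.0, -0.3]
opening: -0.0001
gripper_force: 0.0
```

Run:
```python
from h import *
s=read_camera("scene"); cv2.imwrite("pics/scene3.png",s)
I=[cv2.imread(f"pics/scene{k}.png") for k in(0,2,3)]
o=np.hstack([crop(i,192,170,232,210,6.6) for i in I]); cv2.imwrite("pics/v7.png",o); st=readout.read_state(); print(o.shape,st["force"],st["tool_pos"],st["joint_torque"])
```

```text
(264, 792, 3) [ 1.20208867 -0.10653745  0.12135218] [ 0.63299931 -0.27148219  0.04663037] [-2.19799695e-02 -4.87188685e+01 -3.26800632e+01 -1.37232413e-02
  1.16839993e-01 -3.99042410e-04]
```

View pics/v7.png

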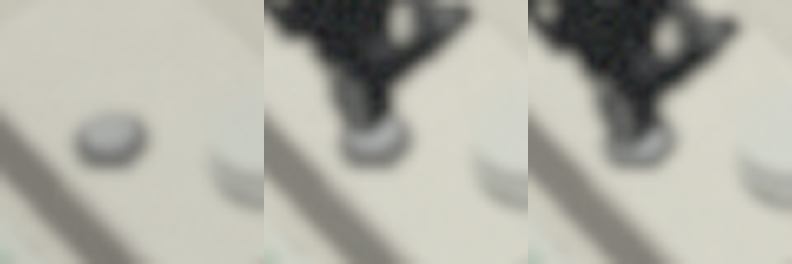

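Tip (third panel, (632,140)) keeps descending onto the button (645,148), so the fingertips are actually ~25 mm higher than the reading suggests. Continue to contact.

Call:
{"method": "move_arm", "body": {"series": [[1, [0, 0, 0.001], 0], [1, [0, 0, 0.002], 0], [1, [0, 0, 0.003], 0], [1, [0, 0, 0.004], 0], [1, [0, 0, 0.004], 0]]}}

```text
t: 6.6
tool_pos: [0.6332, -0.2716, 0.0449]
orientation: [-3.142, 0.0, 0.258]
force: [-3.4, 3.1, 10.3]
opening: 0.0004
gripper_force: 5.0
```

Run:
```python
from h import *
s=read_camera("scene"); t=read_camera("top"); cv2.imwrite("pics/scene4.png",s); cv2.imwrite("pics/top4.png",t)
s0=cv2.imread("pics/scene0.png"); t0=cv2.imread("pics/top0.png")
for y in(-.19,-.22,-.25,-.3,-.34):
  for n,a,b in(("scene",s,s0),("top",t,t0)):
    o=[]
    for x in(.47,.49,.51,.53):
      u,v=proj(n,[x,y,.04]).astype(int); o.append((b[v-1:v+2,u-1:u+2].mean().round(),a[v-1:v+2,u-1:u+2].mean().round()))
    print(y,n,[tuple(map(int,k)) for k in o])
print(readout.read_state()["force"],readout.read_state()["tool_pos"])
```

```text
-0.19 scene [(140, 83), (137, 60), (134, 70), (135, 70)]
-0.19 top [(108, 43), (106, 40), (106, 32), (105, 59)]
-0.22 scene [(139, 66), (137, 63), (134, 70), (133, 73)]
-0.22 top [(106, 45), (105, 45), (107, 44), (104, 42)]
-0.25 scene [(137, 64), (137, 64), (135, 70), (136, 72)]
-0.25 top [(105, 46), (105, 45), (104, 45), (105, 44)]
-0.3 scene [(133, 59), (134, 38), (134, 54), (134, 64)]
-0.3 top [(105, 46), (104, 45), (105, 45), (106, 45)]
-0.34 scene [(134, 64), (134, 61), (134, 54), (136, 78)]
-0.34 top [(105, 71), (105, 75), (104, 37), (107, 45)]
[-5.11011969  2.57005578 10.08613847] [ 0.6332526  -0.27157742  0.0449862 ]
```

Call:
{"method": "move_arm", "body": {"series": [[1, [0, 0, -0.03], 0], [1, [0, 0, -0.08], 0], [1, [0, 0.05, -0.13], 0], [0, [0, 0.1, -0.16], 0], [0, [0, 0.1, -0.16], 0]]}}

```text
t: 7.32
tool_pos: [0.6601, -0.3724, 0.2069]
orientation: [3.136, -0.004, 0.255]
force: [0.7, -0.0, -0.3]
opening: 0.0357
gripper_force: 0.0
```

Run:
```python
from h import *
s=read_camera("scene"); t=read_camera("top"); cv2.imwrite("pics/scene5.png",s); cv2.imwrite("pics/top5.png",t)
a=crop(s,90,60,290,260,2.9); cv2.imwrite("pics/v8.png",a)
st=readout.read_state(); print(a.shape,st["tool_pos"],st["joints"],st["opening"])
print((proj("scene",st["tool_pos"])-[90,60])*2.9,(proj("scene",st["tool_pos"]+[0,0,.02])-[90,60])*2.9)
```

```text
(580, 580, 3) [ 0.65841856 -0.36871612  0.20249081] [-5.81681333e-01  3.53328855e-01  1.39257581e+00  2.65397845e-04
  1.39622654e+00  7.32297698e-01] 0.04232620719189731
[237.35780497 238.47504914] [232.99623474 221.85767416]
```

View pics/v8.png

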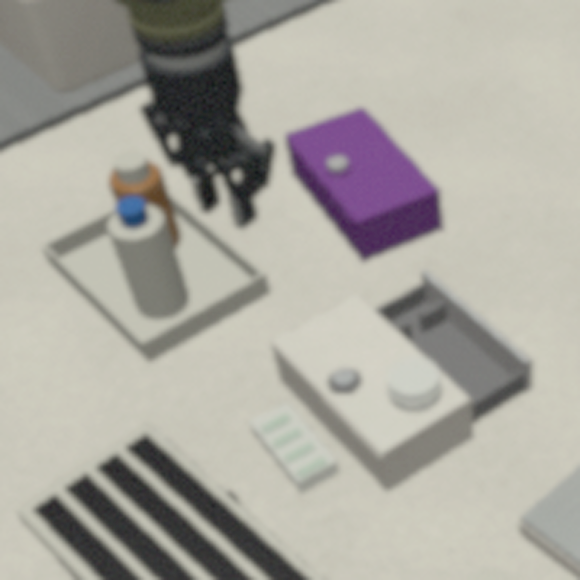

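Drawer is out (v8: well around (470,330)); the fingertips (mid (228,214)) lie ~25 mm above the reported TCP projection (237,238). I'll account for that. Next: driver.

```bash
python3 mv.py .5785 .331 .2 5
```

```text
shift mm [ 100.4 -697.1    2.9] turn 9.7 yaw 14.71 pos [ 0.6584 -0.3687  0.2025] t 7.42 F [ 0.3 -0.3 -1.3]
```

Call:
{"method": "move_arm", "body": {"series": [[0, [0.008, -0.059, 0], 2], [0, [0.017, -0.118, 0], 4], [0, [0.025, -0.177, 0], 6], [0, [0.034, -0.236, 0], 8], [0, [0.042, -0.295, 0], 9.7]]}}

```text
t: 8.05
tool_pos: [0.6218, -0.0688, 0.2005]
orientation: [-3.14, 0.004, 0.089]
force: [1.2, 0.2, -0.2]
opening: 0.0425
gripper_force: 0.0
```

```bash
python3 mv.py .5785 .331 .2 5
```

```text
shift mm [  -7.6 -402.1    1.1] turn 0.1 yaw 5.09 pos [ 0.6218 -0.0688  0.2005] t 8.05 F [ 1.2  0.2 -0.2]
```

Call:
{"method": "move_arm", "body": {"series": [[0, [-0.001, -0.059, 0], 0], [0, [-0.002, -0.118, 0], 0], [0, [-0.004, -0.177, 0], 0], [0, [-0.005, -0.236, 0], 0], [0, [-0.006, -0.295, 0], 0]]}}

```text
t: 8.68
tool_pos: [0.5892, 0.2235, 0.2006]
orientation: [3.141, 0.004, 0.09]
force: [0.4, -0.1, 0.4]
opening: 0.043
gripper_force: 0.0
```

Call:
{"method": "move_arm", "body": {"series": [[0, [0, -0.059, 0], 0], [0, [-0.001, -0.106, 0], 0], [0, [-0.001, -0.106, 0], 0], [0, [-0.001, -0.106, 0], 0], [0, [-0.001, -0.106, 0], 0]]}}

```text
t: 9.3
tool_pos: [0.5812, 0.3254, 0.2024]
orientation: [3.141, 0.001, 0.087]
force: [-0.3, -0.2, 0.4]
opening: 0.0425
gripper_force: 0.0
```

```bash
python3 mv.py .5785 .331 .107 5
python3 - <<'E'
from h import *
s=read_camera("scene"); cv2.imwrite("pics/scene6.png",s); st=readout.read_state()
I=cv2.imread("pics/scene6.png"); a=crop(I,340,190,430,310,4.8); cv2.imwrite("pics/v9.png",a)
print((proj("scene",[.5785,.331,.15])-[340,190])*4.8,(proj("scene",st["tool_pos"])-[340,190])*4.8)
E
```

```text
shift mm [-2.1 -5.9 95.4] turn 0.0 yaw 5.01 pos [0.5812 0.3254 0.2024] t 9.3 F [-0.3 -0.2  0.4]
[276.1571134  543.87260968] [290.43418621 482.1373233 ]
```

View pics/v9.png

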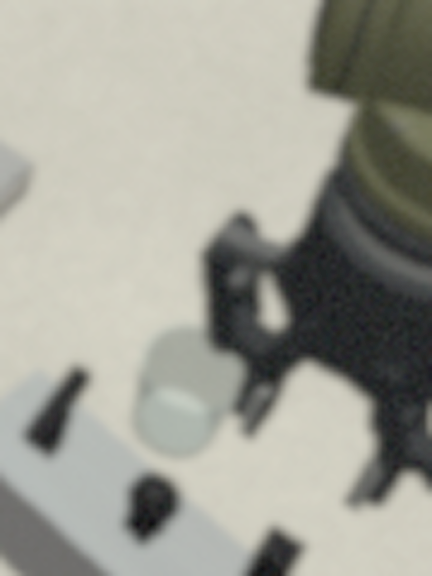

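Fingertips at v9 (252,432) and (368,500), centred over the handle direction (275,540); consistent with the ~23 mm height offset. Descend and grip.

Call:
{"method": "move_arm", "body": {"series": [[0, [-0.002, -0.006, 0.03], 0], [0, [-0.002, -0.006, 0.06], 0], [0, [-0.002, -0.006, 0.08], 0], [0, [-0.002, -0.006, 0.095], 0], [0, [-0.002, -0.006, 0.095], 0]]}}

```text
t: 9.98
tool_pos: [0.5786, 0.3317, 0.1069]
orientation: [3.141, 0.002, 0.088]
force: [0.5, 0.3, -0.4]
opening: 0.0428
gripper_force: 0.0
```

Call:
{"method": "move_arm", "body": {"series": [[1, [0, 0, 0], 0], [1, [0, 0, 0], 0], [1, [0, 0, 0], 0], [1, [0, 0, 0], 0], [1, [0, 0, 0], 0]], "squeeze": 25}}

```text
t: 10.6
tool_pos: [0.58, 0.3327, 0.1098]
orientation: [-3.141, -0.002, 0.089]
force: [0.4, -0.4, 6.3]
opening: 0.0174
gripper_force: 29.3
```

Call:
{"method": "move_arm", "body": {"series": [[1, [0, 0, -0.015], 0], [1, [0, 0, -0.035], 0], [1, [0, 0, -0.055], 0], [1, [0, 0, -0.075], 0], [1, [0, 0, -0.095], 0]]}}

```text
t: 11.22
tool_pos: [0.5792, 0.3324, 0.2051]
orientation: [-3.141, -0.001, 0.088]
force: [0.6, 0.2, -1.2]
opening: 0.0172
gripper_force: 28.5
```

```bash
cat > look.py <<'E'
from h import *
import sys
n,x0,y0,x1,y1,s,out=sys.argv[1],*map(int,sys.argv[2:6]),float(sys.argv[6]),sys.argv[7]
crop(read_camera(n),x0,y0,x1,y1,s,out)
E
python3 look.py scene 340 160 440 310 3.9 pics/v10.png; python3 mv.py .44 .008 .202 3
```

```text
shift mm [-168.9  311.4    5.1] turn 2.1 yaw 5.07 pos [0.5806 0.3331 0.2087] t 11.28 F [ 1.3 -0.5  1.5]
```

Call:
{"method": "move_arm", "body": {"series": [[1, [0, 0, -0.02], 0], [1, [-0.015, 0.028, -0.035], 1], [1, [-0.04, 0.075, -0.035], 2], [1, [-0.066, 0.122, -0.035], 2], [1, [-0.092, 0.17, -0.035], 2]]}}

```text
t: 11.9
tool_pos: [0.5015, 0.1535, 0.2386]
orientation: [3.141, 0.0, 0.054]
force: [0.5, -0.9, 0.2]
opening: 0.0177
gripper_force: 28.5
```

Call:
{"method": "move_arm", "body": {"series": [[1, [-0.025, 0.048, 0], 0], [1, [-0.05, 0.096, 0.01], 0], [1, [-0.07, 0.13, 0.03], 0], [1, [-0.07, 0.13, 0.05], 0], [1, [-0.07, 0.13, 0.06], 0]]}}

```text
t: 12.52
tool_pos: [0.4391, 0.0215, 0.1772]
orientation: [-3.141, 0.001, 0.053]
force: [0.1, 0.0, 0.2]
opening: 0.0172
gripper_force: 28.5
```

```bash
python3 mv.py .44 .008 .129 3
python3 - <<'E'
from h import *
s=read_camera("scene"); cv2.imwrite("pics/scene8.png",s); 
a=crop(s,270,130,420,280,3.9); a2=a.copy()
for X in([.44,.008,.03],[.436,.008,.03]): print((proj("scene",X)-[270,130])*3.9)
st=readout.read_state(); p=st["tool_pos"]; tip=proj("scene",p-[0,0,.0993])
print("tip px",tip); u,v=tip.astype(int)
print(s.min(2)[v-14:v+6,u-9:u+10])
E
```

```text
shift mm [ 0.3 13.6 48.2] turn 0.1 yaw 3.05 pos [0.4391 0.0215 0.1772] t 12.53 F [0.1 0.  0.2]
[206.01924811 338.83467854]
[209.66606977 335.90954318]
tip px [328.41705176 208.91325887]
[[136 134 133 134 133 134 135 132 126 113  92  61  41  52  79 104 120 129
  132]
 [135 133 133 132 132 133 134 133 131 125 108  79  64  83 108 124 131 131
  132]
 [135 133 131 132 131 132 132 133 132 128 111  85  80 104 123 131 133 133
  133]
 [134 132 131 131 133 133 132 133 133 128 108  84  87 111 128 132 134 134
  135]
 [133 132 132 133 132 133 132 133 134 126 104  81  89 113 129 132 134 134
  135]
 [133 133 131 132 132 134 134 133 133 124 101  82  93 116 129 134 134 135
  135]
 [134 134 133 132 132 133 134 133 132 122  98  81  97 118 128 132 134 136
  135]
 [134 135 134 133 133 133 134 132 130 119  95  82 101 119 128 130 132 133
  134]
 [135 135 136 134 133 134 132 131 128 115  91  84 105 123 130 131 133 133
  133]
 [135 136 135 134 134 132 133 132 128 111  89  88 111 126 131 132 133 133
  133]
 [130 133 134 132 132 132 131 132 124 106  85  89 113 128 133 132 133 133
  130]
 [122 128 130 131 131 132 132 131 124 102  83  93 115 129 133 133 133 132
  130]
 [114 119 123 128 130 130 131 130 121  99  82  98 119 129 133 133 133 132
  132]
 [110 112 117 121 125 128 130 129 119  96  84 102 121 130 133 133 133 132
  132]
 [109 110 111 115 119 123 128 128 119 101  94 111 124 131 132 131 131 131
  131]
 [110 110 111 112 113 116 121 123 123 115 112 121 129 130 130 131 130 131
  131]
 [109 110 110 110 110 111 115 118 121 123 123 128 130 131 132 131 130 130
  131]
 [111 110 109 109 109 109 110 113 115 120 125 127 130 131 132 131 131 131
  131]
 [109 110 110 109 109 110 109 111 111 114 119 123 128 130 131 131 132 131
  131]
 [110 109 109 109 108 110 109 109 111 110 113 116 122 126 130 130 131 131
  132]]
```

Call:
{"method": "move_arm", "body": {"series": [[1, [0, 0.006, 0.02], 0], [1, [0, 0.013, 0.038], 0], [1, [0, 0.013, 0.044], 0], [1, [0, 0.013, 0.048], 0], [1, [0, 0.013, 0.05], 0]], "squeeze": 20}}

```text
t: 13.2
tool_pos: [0.4411, 0.0085, 0.1296]
orientation: [3.142, -0.002, 0.054]
force: [-1.8, -0.1, 7.9]
opening: 0.0172
gripper_force: 29.5
```

Call:
{"method": "move_arm", "body": {"series": [[1, [0.011, 0, 0.001], 0], [1, [0.023, 0, 0.003], 0], [1, [0.034, 0, 0.0055], 0], [1, [0.045, 0, 0.009], 0], [1, [0.056, 0, 0.0135], 0]]}}

```text
t: 13.82
tool_pos: [0.4979, 0.0113, 0.1158]
orientation: [3.141, -0.002, 0.054]
force: [0.1, 0.2, 5.1]
opening: 0.0173
gripper_force: 30.1
```

```bash
cat > shaft.py <<'E'
# find shaft/handle line on plate in both views: print tip/shoulder estimates via dark pixel mask relative to start image
from h import *
st=readout.read_state(); print(st["t"],st["tool_pos"],st["force"],st["opening"])
s=read_camera("scene"); s0=cv2.imread("pics/scene0.png"); cv2.imwrite("pics/sc_%d.png"%(st["t"]*10),s)
m=((s0.min(2).astype(int)-s.min(2))>18).astype(np.uint8)
p=proj("scene",st["tool_pos"]); print("tcp px",p)
for v in range(150,262,3):
    c=np.flatnonzero(m[v,270:350])+270
    if len(c): print(v,c.min(),c.max(),len(c))
E
python3 shaft.py; python3 -c "
from h import *
for X in([.44,.008,.03],[.45,.008,.03],[.47,.008,.03],[.49,.008,.03],[.51,.008,.03]): print(X,proj('scene',X))"
```

```text
13.825 [0.49790024 0.01125877 0.11580244] [0.07105956 0.23174184 5.07146414] 0.017267617441460225
tcp px [311.9615516  209.11817967]
150 302 335 34
153 302 334 33
156 302 334 33
159 301 334 34
162 301 334 34
165 296 333 38
168 293 333 41
171 293 332 40
174 294 331 38
177 295 331 37
180 297 331 35
183 298 331 34
186 270 333 39
189 270 339 39
192 270 337 36
195 270 334 31
198 305 330 26
201 306 325 20
204 312 322 11
207 313 322 10
210 316 322 7
213 321 322 2
216 323 323 1
[0.44, 0.008, 0.03] [322.82544823 216.8806868 ]
[0.45, 0.008, 0.03] [320.47500254 218.76599199]
[0.47, 0.008, 0.03] [315.71878507 222.58097972]
[0.49, 0.008, 0.03] [310.88734103 226.45630709]
[0.51, 0.008, 0.03] [305.97887148 230.39341703]
```

Call:
{"method": "move_arm", "body": {"series": [[1, [0.015, 0, 0.009], 0], [1, [0.031, 0, 0.021], 0], [1, [0.045, 0, 0.036], 0], [1, [0.057, 0, 0.053], 0], [1, [0.066, 0, 0.072], 0]]}}

```text
t: 14.5
tool_pos: [0.5642, 0.0149, 0.0432]
orientation: [3.141, -0.004, 0.054]
force: [1.9, -1.3, 2.4]
opening: 0.0171
gripper_force: 33.0
```

```bash
python3 shaft.py
```

```text
14.5 [0.56419478 0.01490009 0.04319413] [ 1.90142726 -1.26017396  2.3528592 ] 0.017094190342012202
tcp px [294.24489181 240.08737526]
150 270 349 80
153 270 348 79
156 270 345 76
159 270 343 74
162 272 340 69
165 277 337 61
168 282 335 54
171 282 332 51
174 282 329 48
177 282 327 46
180 282 324 43
183 282 321 40
186 270 318 41
189 270 314 37
192 270 313 37
195 270 313 34
198 279 313 35
201 275 312 38
204 275 312 38
207 276 311 36
210 277 310 34
213 278 310 32
216 280 311 32
219 281 311 31
222 286 317 32
225 287 318 32
228 287 316 30
231 288 312 25
234 289 307 19
237 295 302 8
```

Call:
{"method": "move_arm", "body": {"series": [[1, [0.003, 0, 0.009], 0], [1, [0.005, 0, 0.017], 0], [1, [0.006, 0, 0.023], 0], [1, [0.007, 0, 0.028], 0], [1, [0.007, 0, 0.031], 0]]}}

```text
t: 15.18
tool_pos: [0.5692, 0.0152, 0.0116]
orientation: [3.142, -0.0, 0.054]
force: [1.0, -0.6, 1.8]
opening: 0.0177
gripper_force: 33.4
```

Call:
{"method": "move_arm", "body": {"series": [[1, [0, 0, 0.001], 0], [1, [0, 0, 0.002], 0], [1, [0, 0, 0.003], 0], [1, [0, 0, 0.003], 0], [1, [0, 0, 0.003], 0]]}}

```text
t: 15.8
tool_pos: [0.5692, 0.0152, 0.0092]
orientation: [3.142, -0.0, 0.054]
force: [-0.6, -0.5, 5.5]
opening: 0.0173
gripper_force: 35.5
```

Call:
{"method": "move_arm", "body": {"series": [[0, [0, 0, 0], 0], [0, [0, 0, 0], 0], [0, [0, 0, 0], 0], [0, [0, 0, 0], 0], [0, [0, 0, -0.01], 0]]}}

```text
t: 16.42
tool_pos: [0.5681, 0.0153, 0.018]
orientation: [-3.141, 0.002, 0.054]
force: [0.0, 0.9, 0.4]
opening: 0.0423
gripper_force: 0.0
```

Call:
{"method": "move_arm", "body": {"series": [[0, [0, 0, -0.04], 0], [0, [0, 0, -0.09], 0], [0, [0.02, 0, -0.14], 0], [0, [0.08, 0, -0.18], 0], [0, [0.13, 0, -0.18], 0]]}}

```text
t: 17.05
tool_pos: [0.7023, 0.0222, 0.2054]
orientation: [3.141, -0.009, 0.054]
force: [0.5, -0.7, 0.1]
opening: 0.0427
gripper_force: 0.0
```

```bash
cat > lay.py <<'E'
from h import *
st=readout.read_state(); print(st["t"],st["tool_pos"],st["opening"])
for n in("top","scene"):
    im=read_camera(n); cv2.imwrite("pics/lay_%s.png"%n,im); i0=cv2.imread(f"pics/{n}0.png")
    d=(i0.min(2).astype(int)-im.min(2))
    q=np.array([proj(n,[x,y,.04]) for x in(.405,.605) for y in(-.06,.085)]); x0,y0=q.min(0).astype(int); x1,y1=q.max(0).astype(int)
    m=(d>40).astype(np.uint8); k,lab,S,C=cv2.connectedComponentsWithStats(m[y0:y1,x0:x1])
    for i in range(1,k):
        if S[i][4]>25: print(n,"comp",S[i],C[i]+[x0,y0],"world@.04",ray(n,*(C[i]+[x0,y0]),.04))
    if n=="top":
        for v in range(y0,y1): print(v,"".join("#" if d[v,u]>45 else "+" if d[v,u]>10 else "." for u in range(x0-4,x1+4)))
        print("x0",x0-4)
E
python3 lay.py
```

```text
17.05 [0.70229444 0.02219124 0.20538976] 0.042723403078374265
top comp [   0    0   34   73 2122] [239.18190386 219.48256362] world@.04 [0.50769137 0.04814956 0.04      ]
184 ######################################+......................
185 #####################################+.......................
186 ################################+++++........................
187 ###############################+.............................
188 ####################+##########+.............................
189 #####################+#########++............................
190 ################+##############+.............................
191 #########+#+#######+############.............................
192 #################+#+#+#########++............................
193 #######++##+####################+............................
194 #######+########+###############+............................
195 ################################+............................
196 ################+################++..........................
197 #########+#######################++..........................
198 #
[... 3410 characters left out ...]
................
250 ############+####+###+##+#+######+...........................
251 #############++#+##+#+++#########+...........................
252 ###############++#####+###+######+...........................
253 ##############++##++++++#########+...........................
254 ####################++++++++#####+...........................
255 ###################++++++++++++#++...........................
256 ##################+++++++########+...........................
x0 221
scene comp [  0   0  16  43 352] [268.84375    217.23863636] world@.04 [ 0.55843232 -0.09192233  0.04      ]
scene comp [ 27  30  21  21 176] [301.08522727 234.85227273] world@.04 [0.53651602 0.01398966 0.04      ]
```

```bash
cat > fit2.py <<'E'
import sys
from h import *
from scipy.optimize import minimize
def render(n,X,w,S=8):
    x0,y0,x1,y1=w; q=np.array([proj(n,p) for p in X]); q=((q+.5-[x0,y0])*S*16).astype(np.int32)
    m=np.zeros(((y1-y0)*S,(x1-x0)*S),np.uint8); cv2.fillConvexPoly(m,cv2.convexHull(q),255,shift=4)
    return cv2.GaussianBlur(cv2.resize(m,(x1-x0,y1-y0),interpolation=cv2.INTER_AREA)/255.,(0,0),.6)
def box(x,y,a,z0): # handle along axis at yaw a
    c,s=np.cos(a),np.sin(a); return [[x+i*.0375*c-j*.009*s,y+i*.0375*s+j*.009*c,z] for i in(1,-1) for j in(1,-1) for z in(z0,z0+.018)]
def fit(n,img,x,y,a,z0):
    I0=img.min(2).astype(float); q=np.array([proj(n,p) for p in box(x,y,a,z0)]); x0,y0=(q.min(0)-4).astype(int); x1,y1=(q.max(0)+5).astype(int); I=I0[y0:y1,x0:x1].ravel()
    def cost(p):
        m=render(n,box(p[0],p[1],p[2]/10,z0),(x0,y0,x1,y1)).ravel(); A=np.c_[m,np.ones(m.size)]; return np.linalg.lstsq(A,I,rcond=None)[1][0]/((I-I.mean())**2).sum()
    r=minimize(cost,[x,y,a*10],method="Nelder-Mead",options=dict(initial_simplex=[[x,y,a*10],[x+.008,y,a*10],[x,y+.006,a*10],[x,y,a*10+1]]))
    print(n,"centre",r.x[:2].round(4),"yaw",np.degrees(r.x[2]/10).round(1),"cost",round(r.fun,3)); return r.x
if __name__=="__main__":
    fit("scene",cv2.imread("pics/lay_scene.png"),.539,.0138,.053,.03)
E
python3 fit2.py; python3 mv.py .535 .0135 .1 3
```

```text
scene centre [0.5349 0.0129] yaw 4.1 cost 0.071
shift mm [-168.7   -0.4   98.5] turn 0.1 yaw 3.08 pos [0.7032 0.0222 0.1989] t 17.15 F [-1.8 -0.5 -0.6]
```

Call:
{"method": "move_arm", "body": {"series": [[0, [-0.06, 0, 0], 0], [0, [-0.12, 0, 0.03], 0], [0, [-0.174, 0, 0.08], 0], [0, [-0.174, 0, 0.11], 0], [0, [-0.174, 0, 0.12], 0]]}}

```text
t: 17.77
tool_pos: [0.5218, 0.0131, 0.0762]
orientation: [-3.141, 0.005, 0.053]
force: [-0.0, 0.3, -0.1]
opening: 0.0426
gripper_force: 0.0
```

```bash
python3 mv.py .530 .0132 .012 3.2
```

```text
shift mm [ 8.5  0.4 64.1] turn -0.1 yaw 3.06 pos [0.5218 0.0131 0.0762] t 17.77 F [-0.   0.3 -0.1]
```

Call:
{"method": "move_arm", "body": {"series": [[0, [0, 0, 0.03], 0], [0, [0, 0, 0.055], 0], [0, [0, 0, 0.066], 0], [0, [0, 0, 0.066], 0], [0, [0, 0, 0.066], 0]]}}

```text
t: 18.4
tool_pos: [0.5266, 0.0128, 0.0143]
orientation: [3.141, -0.003, 0.054]
force: [-0.2, 0.5, 0.3]
opening: 0.0427
gripper_force: 0.0
```

Call:
{"method": "move_arm", "body": {"series": [[1, [0, 0, 0], 0], [1, [0, 0, 0], 0], [1, [0, 0, 0], 0], [1, [0, 0, 0], 0], [1, [0, 0, 0], 0]], "squeeze": 60}}

```text
t: 19.02
tool_pos: [0.5262, 0.0128, 0.0141]
orientation: [3.141, -0.002, 0.054]
force: [-1.3, 0.3, 5.9]
opening: 0.0164
gripper_force: 61.3
```

Call:
{"method": "move_arm", "body": {"series": [[1, [0, 0, -0.02], 0], [1, [0, 0, -0.05], -8], [1, [0, 0, -0.09], -16], [1, [0, 0, -0.13], -25], [1, [0, 0, -0.16], -35]]}}

```text
t: 19.65
tool_pos: [0.5252, 0.0129, 0.1743]
orientation: [3.141, -0.001, 0.67]
force: [0.6, -0.3, -1.0]
opening: 0.016
gripper_force: 60.6
```

Run:
```python
from h import *
t=read_camera("top"); s=read_camera("scene"); cv2.imwrite("pics/top9.png",t); cv2.imwrite("pics/scene9.png",s)
a=crop(t,310,150,400,240,4.4); b=crop(s,175,135,285,235,3.7); 
o=np.zeros((396,396+b.shape[1],3),'uint8'); o[:396,:396]=a; o[:b.shape[0],396:]=b[:396]; cv2.imwrite("pics/v11.png",o); print(o.shape)
```

```text
(396, 803, 3)
```

View pics/v11.png

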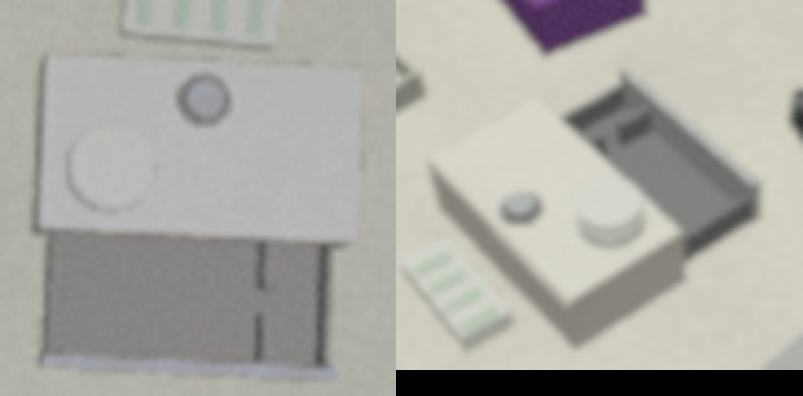

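Run:
```python
from h import *
P=lambda x,y:(310+(x+.5)/4.4-.5,150+(y+.5)/4.4-.5)
for n,p,z in(("slot",(262,302),.025),("panelL top inner",(45,355),.053),("panelR",(334,368),.053),("panelL outer",(42,366),.053),("panelR outer",(335,378),.053)): print(n,ray("top",*P(*p),z).round(4))
c=np.array([.603,-.2689])
for a in(-2.5,-3,-3.5):
    a=np.radians(a);x=np.array([np.cos(a),np.sin(a)]);y=np.array([-x[1],x[0]])
    w=c-.095*x; print("well",w,"slot+yface",w-.046*y,"front face",c-.14*x, "panel ends",c-.14*x+.091*y,c-.14*x-.091*y)
t=cv2.imread("pics/top9.png")
u,v=map(int,P(262,302)); print(t.min(2)[v-8:v+10,u-3:u+4])
```

```text
slot [ 0.5096 -0.3122  0.025 ]
panelL top inner [ 0.4766 -0.1724  0.053 ]
panelR [ 0.4677 -0.3505  0.053 ]
panelL outer [ 0.4699 -0.1705  0.053 ]
panelR outer [ 0.4615 -0.351   0.053 ]
well [ 0.50809042 -0.26475616] slot+yface [ 0.50608393 -0.31071238] front face [ 0.46313325 -0.26279329] panel ends [ 0.46710261 -0.1718799 ] [ 0.45916388 -0.35370667]
well [ 0.50813019 -0.26392808] slot+yface [ 0.50572274 -0.30986504] front face [ 0.46319187 -0.26157297] panel ends [ 0.46795444 -0.17069768] [ 0.45842929 -0.35244825]
well [ 0.50817719 -0.26310039] slot+yface [ 0.50536896 -0.30901459] front face [ 0.46326113 -0.2603532 ] panel ends [ 0.46881655 -0.16952294] [ 0.45770571 -0.35118347]
[[72 68 53 44 62 76 72]
 [76 68 50 48 62 70 74]
 [73 69 46 45 64 74 73]
 [72 69 51 40 62 73 72]
 [73 70 51 40 59 69 70]
 [73 66 58 47 56 65 66]
 [74 74 69 64 64 69 69]
 [75 70 73 70 72 72 75]
 [72 78 72 74 74 74 75]
 [72 73 71 72 72 72 74]
 [72 73 71 71 76 74 72]
 [76 72 58 55 72 72 75]
 [71 67 45 52 70 74 76]
 [71 65 41 54 69 74 73]
 [73 64 43 48 70 75 72]
 [75 63 40 46 71 73 70]
 [71 68 42 49 70 75 73]
 [75 65 42 51 71 74 76]]
```

Slot gap at v11 (262,302), panel edge (42,360)–(335,374): well centre ≈ (0.511,−0.266), yaw −2.7°.

```bash
python3 mv.py .512 -.244 .15 87.3
```

```text
shift mm [-170.6  192.4   26.8] turn -49.2 yaw 38.08 pos [0.5274 0.0127 0.1768] t 19.75 F [-0.4  0.1 -0.8]
```

Call:
{"method": "move_arm", "body": {"series": [[1, [-0.034, 0.038, 0], -10], [1, [-0.068, 0.077, 0], -20], [1, [-0.102, 0.115, 0], -30], [1, [-0.136, 0.154, 0], -40], [1, [-0.17, 0.192, 0.02], -49.2]]}}

```text
t: 20.38
tool_pos: [0.5097, -0.245, 0.1523]
orientation: [3.14, 0.001, 1.525]
force: [0.9, 0.4, -0.5]
opening: 0.0167
gripper_force: 60.6
```

Call:
{"method": "move_arm", "body": {"series": [[1, [0, 0, 0.01], 0], [1, [0, 0, 0.03], 0], [1, [0, 0, 0.05], 0], [1, [0, 0, 0.05], 0], [1, [0, 0, 0.05], 0]]}}

```text
t: 21.0
tool_pos: [0.5101, -0.2425, 0.1029]
orientation: [3.141, 0.0, 1.524]
force: [-0.2, -0.5, -0.3]
opening: 0.0165
gripper_force: 60.6
```

```bash
python3 mv.py .512 -.244 -.004 87.3
python3 - <<'E'
from h import *
st=readout.read_state(); p=st["tool_pos"]; yaw=st["orientation"][2]; d=np.array([np.cos(yaw),np.sin(yaw),0])
s=read_camera("scene"); cv2.imwrite("pics/scene10.png",s); I=s.min(2)
ax=p+[0,0,.025]
for k in(-.0265,-.04,-.06,-.08,-.0915): print(k,proj("scene",ax+d*k))
tip=proj("scene",ax+d*-.0915).astype(int); u,v=tip
print(u,v); print(I[v-9:v+12,u-10:u+14])
E
```

```text
shift mm [ -1.3   2.  107. ] turn 0.0 yaw 87.32 pos [ 0.5101 -0.2425  0.1029] t 21.0 F [-0.2 -0.5 -0.3]
-0.0265 [239.5382154  154.92964586]
-0.04 [236.7255485  152.55163189]
-0.06 [232.61486089 149.07618565]
-0.08 [228.56987401 145.65628715]
-0.0915 [226.27314727 143.71448299]
226 143
[[ 28  26  25  20  17  17  12  12  14  14  11  14  13  12  16  15  13  10
   11  15  11   9  11  10]
 [ 21  20  15  14  14  12  14  12  14  12  13  14   9  19  21  21  16  13
   11   9   7   9   8   7]
 [ 17  16  13  12  13  11  13  14  12  14  13  13  16  22  29  30  25  15
   11  11   8   7   8   6]
 [ 13  14  12  12  13  12  15  14  14  13  16  13  19  30  37  35  25  15
    9   7  11   7   7   8]
 [ 12  13  12  11  13  13  11  15  11  14  12  18  29  40  43  37  26  16
   12   9   8   9   7  10]
 [ 12  12  12  12  13  12  14  13  14  14  18  26  37  45  43  33  21  12
    9   7   8   8   9   6]
 [ 12  12  15  11  13  12  14  15  14  17  26  37  44  48  41  32  18  14
   11  10   7   6  12  11]
 [ 12  15  12  13  13  14  16  18  21  27  36  43  48  43  34  27  28  30
   22  16   9   9   8   9]
 [ 15 
[... 607 characters left out ...]
58  79  91 101 110 120 121 117 102  80  53  33  17  12  25  55  86
   98  84  55  28  16  13]
 [ 80  94 109 119 124 128 130 131 127 121 107  87  62  37  19  19  37  57
   68  61  41  24  18  14]
 [110 119 126 131 132 131 132 132 132 130 124 115  93  65  39  19  18  27
   35  34  27  23  19  19]
 [126 130 132 133 133 132 131 131 131 131 131 128 116  93  67  42  20  15
   16  16  18  16  17  15]
 [132 133 134 134 133 132 133 132 132 131 131 131 128 117  96  70  43  24
   12  10  12  13  13  10]
 [133 133 134 134 133 132 131 131 131 132 131 130 131 128 117  98  74  48
   26  14   8  10   7   8]
 [133 132 133 133 132 132 131 131 131 131 130 131 131 131 126 119 103  79
   50  27  14   7  11  10]]
```

Call:
{"method": "move_arm", "body": {"series": [[1, [-0.001, 0.002, 0.03], 0], [1, [-0.001, 0.002, 0.055], 0], [1, [-0.001, 0.002, 0.065], 0], [1, [-0.001, 0.002, 0.07], 0], [1, [-0.001, 0.002, 0.07], 0]]}}

```text
t: 21.68
tool_pos: [0.5122, -0.2445, 0.0335]
orientation: [3.14, 0.001, 1.523]
force: [-0.4, -0.9, -0.3]
opening: 0.0161
gripper_force: 60.6
```

```bash
python3 mv.py .512 -.244 -.003 87.3
python3 - <<'E'
from h import *
from scipy.ndimage import shift
s=read_camera("scene"); t=read_camera("top"); cv2.imwrite("pics/scene11.png",s); cv2.imwrite("pics/top11.png",t)
s0=cv2.imread("pics/scene9.png"); d=s0.min(2).astype(int)-s.min(2)
u,v=map(int,proj("scene",[.5089,-.33,.06])); print(u,v)
for r in range(v-8,v+16): print(r,"".join("#" if k>25 else "+" if k>8 else "-" if k<-8 else "." for k in d[r,u-20:u+30]))
for X in([.5089,-.333,.052],[.51,-.316,.052],[.511,-.27,.052],[.509,-.316,.038]): print(X,proj("scene",X))
E
```

```text
shift mm [ 0.5 -0.2 36.5] turn -0.0 yaw 87.27 pos [ 0.5122 -0.2445  0.0335] t 21.68 F [-0.4 -0.9 -0.3]
228 161
153 .....................+############################
154 .....................+############################
155 .....................+############################
156 .....................+############################
157 .....................+############################
158 ....................+#############################
159 .................++++#############################
160 ...............++########+++######################
161 ..............++#######+++++######################
162 ..............+#####+++....++#####################
163 ..............+####........++#####################
164 ...............+++..........+####################+
165 ................+....+++....+#################+++.
166 ....................++##++..+#################+...
167 ....................+#####...+###++###########+...
168 ....................+#####++++++++++#####++##+....
169 .....................+######+++++++######+.+++....
170 ......................+#####++++++########+++.....
171 .......................++###++++##########+++.....
172 .........................+++++############++++....
173 ...........................++#############++++....
174 ............................++#############++.....
175 .............................+#############+......
176 .............................++############++.....
[0.5089, -0.333, 0.052] [228.01266379 162.83649615]
[0.51, -0.316, 0.052] [231.19900221 165.7556356 ]
[0.511, -0.27, 0.052] [240.52861102 173.53490543]
[0.509, -0.316, 0.038] [231.82939154 168.81823351]
```

Run:
```python
from h import *
np.set_printoptions(linewidth=250)
for f in("scene9","scene11"):
    I=cv2.imread(f"pics/{f}.png").min(2); print(f,"cols 216..246"); 
    for r in range(156,177): print(r,I[r,216:247])
z=.0335+.0159+.009; y=np.radians(87.27); d=np.array([np.cos(y),np.sin(y),0]); p=np.array([.5122,-.2445,z])
for k in(-.0265,-.05,-.07,-.0915): print(k,proj("scene",p+d*k))
```

```text
scene9 cols 216..246
156 [137 137 138 137 136 135 136 136 137 135 135 135 135 136 137 137 136 134 124 101  79  86 105 120 125 127 129 132 133 135 134]
157 [137 136 136 137 136 136 136 137 137 136 136 135 135 135 136 135 133 126 115  93  70  66  82 101 115 123 127 130 132 134 133]
158 [137 136 135 136 136 136 137 137 137 136 135 136 135 134 131 126 118 106  90  72  57  55  61  77  96 111 120 125 129 132 133]
159 [135 134 135 135 136 136 136 137 135 136 134 134 133 128 121 109  93  76  59  48  46  48  53  59  73  90 107 118 124 129 132]
160 [134 134 135 135 135 136 136 135 135 133 132 131 124 113  99  82  62  48  39  35  40  47  51  54  59  70  88 105 118 126 130]
161 [134 134 134 135 135 136 136 135 134 130 125 118 105  88  70  54  40  34  31  33  40  47  51  53  54  57  68  84 104 118 127]
162 [133 134 136 135 136 135 134 132 126 118 106  91  73  59  46  35  34  30  31  33  39  49  52  52  53  54  58  65  83 106 119]
163 [135 135 135 136 134 132 128 120 107  91  76  58  46  37  33  31  30  32  33  39  45  50  53  55  57  58  58  58  64  83 103]
164 [139 136 135 133 128 121 108  92  7
[... 3842 characters left out ...]
 10   9  11   9   8  12  19  25  23  17]
173 [145 145 144 144 143 145 144 141 136 123 105  82  59  43  40  47  57  58  52  37  25  18  15  11  11   7  18  27  32  25  18]
174 [145 144 144 144 144 144 146 145 143 138 127 105  75  50  40  43  57  64  61  53  43  35  25  17  13  12  22  34  37  31  18]
175 [145 144 144 143 144 144 144 146 144 144 140 128 104  74  50  46  56  64  65  63  59  51  38  23  13  15  24  36  41  31  19]
176 [144 144 144 143 143 144 144 144 145 145 145 140 128 106  78  60  60  65  67  67  65  59  45  30  16  14  23  37  41  32  21]
-0.0265 [240.19484088 171.87754844]
-0.05 [235.53105088 167.77854091]
-0.07 [231.62817032 164.34829709]
-0.0915 [227.49888844 160.71906904]
```

Run:
```python
from h import *
np.set_printoptions(linewidth=250)
A=cv2.imread("pics/top9.png").min(2); B=cv2.imread("pics/top11.png").min(2)
z=.0335+.0159+.009; y=np.radians(87.27); d=np.array([np.cos(y),np.sin(y),0]); p=np.array([.5122,-.2445,z])
for k in(0,-.0265,-.05,-.07,-.0915): print(k,proj("top",p+d*k))
u,v=proj("top",p+d*-.0915).astype(int); print("cols",u-22,u+10)
for r in range(v-12,v+14): print(r,B[r,u-22:u+11])
```

```text
0 [346.4694916  216.99543754]
-0.0265 [356.25145754 217.40571667]
-0.05 [364.92935722 217.76968861]
-0.07 [372.31726781 218.07955531]
-0.0915 [380.26180003 218.41276806]
cols 358 390
206 [48 48 45 46 46 47 45 38 42 40 36 37 38 38 35 42 41 36 35 38 39 38 37 34 34 36 32 33 33 31 29 34 38]
207 [42 48 47 46 46 46 47 44 44 44 42 39 42 35 37 35 32 40 38 37 28 38 37 36 37 34 35 37 34 31 27 30 25]
208 [46 48 45 49 45 44 47 45 42 43 42 42 40 39 39 38 39 35 37 40 36 37 35 35 38 40 35 33 31 30 31 30 30]
209 [43 44 45 47 47 46 45 48 47 47 46 43 40 38 40 40 41 38 40 36 37 35 35 37 33 38 33 33 32 34 36 28 29]
210 [42 43 43 42 48 47 48 45 47 45 47 47 45 41 39 39 42 38 36 36 36 41 30 37 34 39 36 34 34 39 36 29 19]
211 [35 42 46 40 46 42 45 47 47 46 49 47 44 47 42 44 41 39 44 39 40 39 37 37 37 36 41 33 38 37 32 30 27]
212 [38 39 37 38 42 42 44 45 49 47 45 49 46 40 45 45 43 43 46 38 34 39 35 40 37 40 34 38 38 34 35 24 25]
213 [40 34 35 35 40 40 43 40 45 45 47 44 48 46 50 45 49 43 37 42 38 39 39 36 38 36 37 38 37 36 31 23 25]
214 [34 40 37 39 35 35 39 42 43 44 42 44 45 47 49 44 46 48 43 44 43 40 43 38 
[... 1112 characters left out ...]
 33 35 37 33 33 33 35 35 33 33 37 37 34 29 22 25 27 34 39 31 31 30 36]
226 [28 27 25 30 29 33 32 32 28 33 34 28 32 33 34 35 29 35 35 30 38 36 32 31 23 22 26 33 38 32 33 31 34]
227 [23 20 24 32 30 23 26 29 31 30 34 29 31 28 32 34 31 34 35 37 39 33 29 23 23 27 27 34 36 31 34 30 35]
228 [23 29 26 25 28 26 29 23 26 26 26 32 34 34 27 29 31 33 36 30 32 27 22 21 15 25 32 37 35 31 35 31 37]
229 [35 29 24 25 24 23 23 28 24 25 30 31 32 35 33 34 34 32 29 30 28 28 25 17 22 31 33 38 30 30 35 35 50]
230 [54 53 46 33 21 19 23 26 25 25 25 24 31 33 29 26 25 28 33 32 24 16 15 17 20 30 39 34 32 32 32 37 62]
231 [67 66 66 51 37 29 25 21 26 27 30 27 27 27 32 27 30 30 33 28 23 16 24 20 31 35 38 36 28 35 31 48 79]
```

Call:
{"method": "move_arm", "body": {"series": [[1, [0, 0, 0.008], 0], [1, [0, 0, 0.013], 0], [1, [0, 0, 0.018], 0], [1, [0, 0, 0.022], 0], [1, [0, 0, 0.025], 0]]}}

```text
t: 22.4
tool_pos: [0.5115, -0.2441, 0.0073]
orientation: [-3.141, -0.0, 1.523]
force: [-0.0, -0.6, -1.3]
opening: 0.0163
gripper_force: 60.6
```

Call:
{"method": "move_arm", "body": {"series": [[1, [0, 0, 0.003], 0], [1, [0, 0, 0.006], 0], [1, [0, 0, 0.008], 0], [1, [0, 0, 0.0095], 0], [1, [0, 0, 0.0095], 0]]}}

```text
t: 23.02
tool_pos: [0.5116, -0.2442, -0.0019]
orientation: [-3.141, -0.0, 1.523]
force: [-0.5, -0.0, -1.1]
opening: 0.0165
gripper_force: 60.6
```

Call:
{"method": "move_arm", "body": {"series": [[1, [0, 0, 0.001], 0], [1, [0, 0, 0.002], 0], [1, [0, 0, 0.003], 0], [1, [0, 0, 0.003], 0], [1, [0, 0, 0.003], 0]]}}

```text
t: 23.65
tool_pos: [0.5122, -0.2443, -0.004]
orientation: [3.141, 0.0, 1.523]
force: [-0.6, 0.5, 5.4]
opening: 0.0162
gripper_force: 61.3
```

Call:
{"method": "move_arm", "body": {"series": [[0.35, [0, 0, 0], 0], [0.35, [0, 0, 0], 0], [0.35, [0, 0, 0], 0], [0.35, [0, 0, 0], 0], [0.35, [0, 0, -0.01], 0]], "squeeze": 20}}

```text
t: 24.28
tool_pos: [0.5104, -0.244, 0.0044]
orientation: [-3.14, -0.001, 1.523]
force: [-0.1, -0.6, -0.2]
opening: 0.0275
gripper_force: 0.0
```

Call:
{"method": "move_arm", "body": {"series": [[0.35, [0, 0, -0.03], 0], [0.35, [0, 0, -0.07], 0], [0.35, [0, 0, -0.11], 0], [0.35, [0, 0, -0.14], 0], [0.35, [0, 0, -0.14], 0]]}}

```text
t: 24.9
tool_pos: [0.5137, -0.2454, 0.1486]
orientation: [3.135, 0.003, 1.523]
force: [1.0, -0.1, 0.1]
opening: 0.0273
gripper_force: 0.0
```

Call:
{"method": "move_arm", "body": {"series": [[1, [0.03, -0.025, 0], 10], [1, [0.06, -0.05, 0], 20], [1, [0.09, -0.075, 0], 30], [1, [0.12, -0.1, 0], 40], [1, [0.14, -0.11, 0], 50]]}}

```text
t: 25.52
tool_pos: [0.4064, -0.0977, 0.1429]
orientation: [-3.139, 0.001, 0.645]
force: [-0.3, -0.3, 0.4]
opening: 0.0002
gripper_force: 0.0
```

Call:
{"method": "move_arm", "body": {"series": [[1, [0, 0, 0], 10], [1, [0, 0, 0], 20], [1, [0, 0, 0], 30], [1, [0, 0, 0], 40], [1, [0, 0, 0], 40]]}}

```text
t: 26.15
tool_pos: [0.4076, -0.0988, 0.1435]
orientation: [-3.141, 0.002, -0.046]
force: [0.1, 0.2, -0.1]
opening: -0.0001
gripper_force: 0.0
```

```bash
python3 mv.py .415 -.258 .07 -2.7
python3 - <<'E'
from fit2 import *
np.set_printoptions(linewidth=250)
s=read_camera("scene"); t=read_camera("top"); cv2.imwrite("pics/scene12.png",s); cv2.imwrite("pics/top12.png",t)
d=s.min(2)
u0=205
for r in range(155,190): print(r," ".join("%3d"%k for k in s.min(2)[r,215:262]))
for n,im in(("scene",s),("top",t)): fit(n,im,.5126,-.233,np.radians(87.3),.012)
for X in([.509,-.316,.015],[.5083,-.335,.015],[.511,-.27,.015]): print(X,proj("scene",X),proj("top",X))
E
```

```text
shift mm [ 14.8 158.8  73.4] turn 0.1 yaw -2.61 pos [ 0.4076 -0.0988  0.1435] t 26.15 F [ 0.1  0.2 -0.1]
155 131 132 132 132 132 132 130 130 130 130 130 131 130 129 130 131 130 132 128 120 100  90 100 114 121 124 124 125 126 127 127 128 129 127 128 129 128 128 128 128 129 129 129 130 129 128 128
156 132 131 132 133 131 131 130 129 130 131 130 129 129 129 130 130 131 131 128 118  97  76  82 100 115 120 122 123 126 127 128 129 128 127 127 128 127 128 129 127 128 129 129 128 127 127 128
157 131 130 131 130 131 129 130 130 130 131 130 130 130 130 129 130 129 127 122 110  89  66  63  78  98 111 118 121 124 127 128 129 128 128 127 127 128 129 128 128 128 128 128 127 128 128 128
158 131 130 130 130 130 129 131 131 132 131 130 129 130 129 128 125 121 113 102  87  68  54  50  60  73  92 105 115 119 124 126 128 128 128 127 127 129 130 129 127 129 128 129 129 129 129 129
159 129 129 129 130 130 130 130 131 131 131 129 129 129 128 122 115 104  88  72  57  45  42  47  51  57  69  87 102 112 119 124 125 128 128 128 128 129 130 129 129 128 129 128 129 129 129 129
160 129 128 128 128 129 129 130 130
[... 5360 characters left out ...]
 143 143 143 142 143 144 144 144 145 145 144 144 145 145 145 145 144 144 145 144 144 139 127 109  85  60  38  19  13  11  11  13  13  15  19  29  42  53  61  65  66  66  65
189 135 142 143 143 143 143 143 143 144 145 144 145 146 146 145 145 145 144 145 145 145 145 145 144 144 141 134 126 111  88  63  39  22  12   9  12  11  12  14  17  27  41  54  63  64  66  66
scene centre [ 0.5113 -0.2336] yaw 86.8 cost 0.581
top centre [ 0.5142 -0.235 ] yaw 87.6 cost 0.03
[0.509, -0.316, 0.015] [232.44339182 173.98445764] [369.85916429 218.56985463]
[0.5083, -0.335, 0.015] [228.82893867 170.81974694] [376.6543607  218.78147971]
[0.511, -0.27, 0.015] [241.33425809 181.88265672] [353.4132276  217.94882998]
```

The shaft shows as a light streak passing through the slot (scene px ≈ (229,169)–(238,177)) and the handle lies on the floor. Now shut the drawer.

Call:
{"method": "move_arm", "body": {"series": [[1, [0.003, 0.04, 0], 0], [1, [0.007, 0.09, 0], 0], [1, [0.011, 0.13, 0.02], 0], [1, [0.014, 0.161, 0.05], 0], [1, [0.014, 0.161, 0.09], 0]]}}

```text
t: 26.88
tool_pos: [0.4155, -0.2633, 0.0552]
orientation: [3.14, -0.002, -0.048]
force: [0.1, 0.2, -0.3]
opening: 0.0002
gripper_force: 0.0
```

```bash
python3 mv.py .445 -.262 .01 -2.7
```

```text
shift mm [29.3 -2.8 45.2] turn -0.1 yaw -2.75 pos [ 0.4155 -0.2633  0.0552] t 26.88 F [ 0.1  0.2 -0.3]
```

Call:
{"method": "move_arm", "body": {"series": [[1, [0, 0, 0.02], 0], [1, [0, 0, 0.035], 0], [1, [0, 0, 0.043], 0], [1, [0.01, 0, 0.043], 0], [1, [0.02, 0, 0.043], 0]]}}

```text
t: 27.5
tool_pos: [0.4363, -0.2622, 0.0134]
orientation: [3.14, -0.002, -0.047]
force: [0.4, -0.6, -1.0]
opening: 0.0002
gripper_force: 0.0
```

Call:
{"method": "move_arm", "body": {"series": [[1, [0.01, 0, 0], 0], [1, [0.02, 0, 0], 0], [1, [0.03, 0, 0], 0], [1, [0.04, 0, 0], 0], [1, [0.05, 0, 0], 0]]}}

```text
t: 28.12
tool_pos: [0.4851, -0.2641, 0.0122]
orientation: [3.141, 0.0, -0.048]
force: [-4.5, -0.5, 1.2]
opening: 0.0003
gripper_force: 1.4
```

Call:
{"method": "move_arm", "body": {"series": [[1, [0.009, 0, 0], 0], [1, [0.018, 0, 0], 0], [1, [0.027, 0, 0], 0], [1, [0.035, 0, 0], 0], [1, [0.04, 0, 0], 0]]}}

```text
t: 28.75
tool_pos: [0.5241, -0.266, 0.0121]
orientation: [-3.142, 0.003, -0.047]
force: [-7.9, -2.7, 4.9]
opening: 0.0
gripper_force: 4.0
```

Call:
{"method": "move_arm", "body": {"series": [[1, [0.003, 0, 0], 0], [1, [0.006, 0, 0], 0], [1, [0.009, 0, 0], 0], [1, [0.012, 0, 0], 0], [1, [0.012, 0, 0], 0]]}}

```text
t: 29.38
tool_pos: [0.5369, -0.2664, 0.0121]
orientation: [-3.141, -0.0, -0.048]
force: [-1.3, -0.8, 1.4]
opening: -0.0
gripper_force: 1.1
```

Call:
{"method": "move_arm", "body": {"series": [[1, [0.001, 0, 0], 0], [1, [0.002, 0, 0], 0], [1, [0.003, 0, 0], 0], [1, [0.004, 0, 0], 0], [1, [0.004, 0, 0], 0]]}}

```text
t: 30.0
tool_pos: [0.5367, -0.2662, 0.0121]
orientation: [-3.14, 0.01, -0.047]
force: [-17.3, -0.7, 11.2]
opening: 0.0001
gripper_force: 8.9
```

Call:
{"method": "move_arm", "body": {"series": [[1, [-0.005, 0, 0], 0], [1, [-0.02, 0, 0], 0], [1, [-0.05, 0, 0], 0], [1, [-0.1, 0, -0.02], 0], [1, [-0.12, 0, -0.08], 0]]}}

```text
t: 30.62
tool_pos: [0.4159, -0.2577, 0.0875]
orientation: [-3.135, 0.008, -0.048]
force: [0.9, -0.3, 0.8]
opening: 0.0002
gripper_force: 0.0
```

Call:
{"method": "move_arm", "body": {"series": [[1, [0, -0.06, -0.04], 0], [1, [0, -0.12, -0.08], 0], [1, [0, -0.16, -0.08], 0], [1, [0, -0.2, -0.08], 0], [1, [0, -0.2, -0.08], 0]]}}

```text
t: 31.25
tool_pos: [0.4303, -0.0589, 0.1717]
orientation: [-3.141, -0.002, -0.043]
force: [-0.2, -0.5, 0.4]
opening: 0.0003
gripper_force: 0.0
```

Run:
```python
from h import *
for n in("top","scene"):
    I=read_camera(n); cv2.imwrite(f"pics/{n}_end.png",I); J=cv2.imread(f"pics/{n}0.png"); d=J.min(2).astype(int)-I.min(2)
    for nm,c,r in(("case",[.603,-.269,.062],.075),("drawer area",[.5,-.262,.04],.05),("dishes",[.59,-.212,.088],.03),("jar",[.685,.007,.03],.03),("beaker",[.474,.214,.03],.035),("holder mid/right",[.574,.237,.09],.05)):
        q=np.array([proj(n,np.array(c)+[a,b,0]) for a in(-r,r) for b in(-r,r)]); a=d[int(q[:,1].min()):int(q[:,1].max()),int(q[:,0].min()):int(q[:,0].max())]
        print(n,nm,"changed px",int((abs(a)>20).sum()),"of",a.size)
s=readout.read_state();print(s["t"],s["tool_pos"],s["force"])
```

```text
top case changed px 0 of 3136
top drawer area changed px 0 of 1332
top dishes changed px 0 of 506
top jar changed px 0 of 441
top beaker changed px 0 of 650
top holder mid/right changed px 0 of 1444
scene case changed px 0 of 3816
scene drawer area changed px 0 of 1472
scene dishes changed px 0 of 660
scene jar changed px 0 of 924
scene beaker changed px 0 of 1287
scene holder mid/right changed px 4 of 3240
31.35 [ 0.43030911 -0.06093092  0.17138346] [ 0.08251316 -0.19886065  0.07669415]
```

The images match the start: drawer flush, bystanders unchanged. Handing in.

```bash
python3 -c "
from cell import workorder; print(workorder.close_job())"
```

```text
the job is handed in; nothing more can be done
None
```

The job is handed in: the driver was laid on the warming plate, regripped and laid in the drawer with its shaft in the slot, and in the last pictures (31 s) the drawer was shut and the bystanders I checked showed no movement; no verdict was returned.

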